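Tip two standing sample tubes into the grooves of a mixer cradle

TASK

A blue-capped and a red-capped sample tube stand on the black loading step of the white mixer cradle, each at the head of a groove. Push each one over gently, so that it topples forward and comes to lie in the groove ahead of it, with its cap out past the far end of the groove. Only push with the fingers: do not squeeze the tubes, lift them, or shove them along standing, and leave everything else where it is, also the other blue-capped tube that stands on the worktop.

Things in the scene. Friction and masses are not known exactly. Their poses are not given: they have to be found in the camera images.
- cradle: white cradle, fixed, 163 x 102 mm. Origin on the worktop below the step middle; x along the grooves from step to far end, y left, z up. Flat black loading step (x -30 to 34 mm) and groove floors at z = 30 mm. Two grooves, x 34 to 88 mm, at y = +25 and -25 mm: floor 16 mm wide, 45 degree sides, ridges 12 to 17 mm high; beyond them a ledge for the caps, z = 26 mm. A lying tube's axis is at z = 44 mm.
- groove_left (a point): middle of the floor of the groove at y = +25 mm of the cradle (x = 60 mm, z = 30 mm)
- groove_right (a point): middle of the floor of the groove at y = -25 mm of the cradle (x = 60 mm, z = 30 mm)
- tube_blue: blue-capped sample tube, 112 mm tall, barrel 28 mm diameter, cap 34 mm diameter over the top 26 mm, about 55 g; origin at the foot's centre, z to the cap. Stands on the step in line with one groove (which one varies), within 8 mm of x = 0 and 3 mm of that groove's line. Pushed near the top along the cradle's +x it falls by itself once its top has gone about 30 mm.
- tube_blue_cap (a point): centre of the top of the blue cap of tube_blue, 112 mm from its foot
- tube_red: red-capped sample tube, 112 mm tall, barrel 28 mm diameter, cap 34 mm diameter over the top 26 mm, about 55 g; origin at the foot's centre, z to the cap. Stands in line with the other groove, like tube_blue.
- tube_red_cap (a point): centre of the top of the red cap of tube_red, 112 mm from its foot
- tube_spare: blue-capped sample tube, 112 mm tall, barrel 28 mm diameter, cap 34 mm diameter over the top 26 mm, about 55 g; origin at the foot's centre, z to the cap. Bystander: stands on the worktop to the right of the cradle; to be left alone. Next to it stands a fixed brown bottle, 190 mm wide and 315 mm tall, which the arm must go over or round.
- amber_vial: bystander, small brown vial with a white cap, 27 mm in diameter, 45 mm tall, standing left of the cradle; origin at the centre of its underside
- glass_beaker: bystander, glass beaker 69 mm in diameter, 80 mm tall, in front of the blue hotplate stirrer (fixed, 104 mm tall, left of the cradle); origin at the centre of its underside
- cover_box: bystander, small green box with a clear lid, 35 x 35 x 17 mm, left of the cradle; origin at the centre of its underside
- stain_bottle: bystander, brown bottle with a red cap, 52 mm in diameter, 105 mm tall, far left; origin at the centre of its underside

How it is judged:
By the outcome, as a careful person would: the job done as asked, in the order asked, and still so for the second after the job is handed in, with the robot touching nothing.
It also fails if it takes over 48 s, if anything falls off the work surface, if the arm or the gripper's body presses on something with over 40 N, if the wrist force passes 120 N, or if a joint passes its speed limit or range.

ROBOT

A 7-joint arm with a two-finger parallel gripper is mounted at the origin on a cart in front of the work surface, level with it; the furniture and walls round the work are solid. World frame = base frame: x ahead of the robot, y to its left, z up, the work surface at z = 0. Lengths are in mm, angles in rad, forces in N, time in s.
With the tool pointing down it reaches from about 400 to 850 mm from the base axis. Payload 4.5 kg.
Tool frame: the origin (TCP) lies on the centre line of the jaws, within the pads' length; the fingertips stand 19 mm ahead of it and the grasp point (between the pads) is the TCP; z points along the fingers, y is the direction in which the jaws open and shut (so a half turn about z gives the same grasp; the last joint's range is limited). The gripper opens to 88 mm and grips with 3 to 60 N. Pads are 18 mm wide; open, the fingers measure 123 mm over their backs; the gripper's body (75 mm by 187 mm) begins 45 mm behind the grasp point.
Start: joints at [-1.131, 0.689, -0.195, 1.565, 0.157, 0.902, -0.215], TCP at [246.704, 574.272, 257.743] pointing down, gripper open.
Joint ranges: [-3.01, 3.01], [-0.46, 2.08], [-1.47, 1.51], [0.13, 2.56], [-1, 4.14], [0.04, 2.09], [-2.66, 2.66]. Speed limits (rad/s): [2.57, 2.57, 3.14, 3.14, 3.14, 3.14, 3.14].

INTERFACE

Orientations are given as a unit quaternion [x, y, z, w].
In Python, from rig import readout, snapshot, get_calibration, r gives the robot as it stands.
- The arm moves only by the tool move_arm, never from a script. Its argument "increments" is a list of rows, each an object of numbers: "dx", "dy", "dz": the shift along the tool's x, y, z in cm; "wx", "wy", "wz": the turn, a rotation vector about the tool's x, y, z in degrees; "claw": the opening in per cent of the stroke, from 0 (shut) to 100 (fully open). A call has 1 to 12 rows; each row shifts and turns the commanded pose from where the row before left it, along the tool's axes as they then stand; what a row does not reach is not made up. A row lasts 1/8 s, in which the tool goes at most 62.5 mm and 10.7 degrees, less where a joint would pass 70% of its speed; a pose out of reach is approached as far as the arm can. A call is refused whole if a number of a shift passes 6.25 or a number of a turn 10.7, either way. A call with a gripper value outside its range is refused whole. The fingers move at their own pace and stop on an object; "force" is the grip in N (left out, the last holds). Time passes only in rows, so rows that do not move let the fingers close. It gives the time, the measured TCP pose, the force and the opening at its end, in the units of the state.
- readout.state(): the state, without advancing time (a new reading comes with each control period).
- snapshot(name): name is "side" or "top" or "wrist"; returns the picture (480x640x3 uint8, red, green, blue); there is no depth.
- get_calibration(name): a dict with "fx", "fy", "cx", "cy" (pixels), "R" (3x3) and "t" (3): a world point X has camera coordinates R X + t. Camera axes: x right, y down, z forward; pixel columns grow to the right and rows downward; lengths in mm; the calibration is good to about 2 mm. A picture is of the moment at which its call begins: read the wrist's pose just before it. get_calibration takes no time and is no camera call; for the wrist camera it gives the pose at the moment of the call.
- r.hand_in(): hands the job in, once; it reports no verdict.
The state is a dict: "t": time; "q": joint angles; "qd": joint speeds; "effort": joint torques, N m; "tcp_pos": TCP position; "tcp_rot": TCP orientation; "wrist_force": force on the tool from outside, world axes, zero at the start; "ft_torque": the same for the moment, N m; "grip_width": finger opening in mm.
Only numpy, scipy, OpenCV 4.12 (cv2) and the standard library are available. Lean on these libraries where they do the work, as an engineer would, in place of code of your own. Each camera call takes 0.05 s, during which the arm holds its last target. There are 200 camera calls.

## Working session

There is one attempt and no reset: what is moved stays moved. The work goes in short steps, Python scripts to look and compute and a tool call to move; the robot and the scene stay as the last step left them, time stands still between calls to the robot, and variables do not carry over. Pictures are saved under pics/ and viewed, about 8 in all and at most 12, crops included, and the job is handed in when it is done.

Besides the shell and the picture viewer there is one more tool, called after "Call:" as name(argument=value, ...), one argument or row to a line, values as JSON. move_arm: Moves the arm, as the interface text tells. Its arguments: {"type":"object","properties":{"increments":{"type":"array"},"force":{"type":"number"}},"required":["increments"]}

```bash
ls; mkdir -p pics; python3 - <<'E'
from rig import readout, snapshot, get_calibration, r
import cv2,numpy as np
s=readout.state();print(s['t'],s['tcp_pos'],s['tcp_rot'],s['grip_width'])
ims=[snapshot(n) for n in("side","top")]
for n,i in zip(("side","top"),ims):
    cv2.imwrite(f'pics/{n}0.png',i[:,:,::-1])
    c=get_calibration(n);print(n,{k:np.round(v,3).tolist() for k,v in c.items()})
E
```

```text
pics
0.0 [246.53311652 573.66554961 256.90630278] [ 2.01495618e-01  9.79488987e-01 -9.07356560e-04 -1.31165882e-04] 88.09270744701232
side {'fx': 487.318, 'fy': 487.318, 'cx': 325.437, 'cy': 247.175, 'R': [[-0.919, -0.393, -0.021], [-0.195, 0.502, -0.843], [0.341, -0.771, -0.538]], 't': [519.551, 39.468, 926.715]}
top {'fx': 576.063, 'fy': 576.063, 'cx': 322.356, 'cy': 236.096, 'R': [[0.008, -1.0, 0.026], [-0.994, -0.011, -0.109], [0.11, -0.025, -0.994]], 't': [230.086, 469.111, 1122.381]}
```

View pics/top0.png

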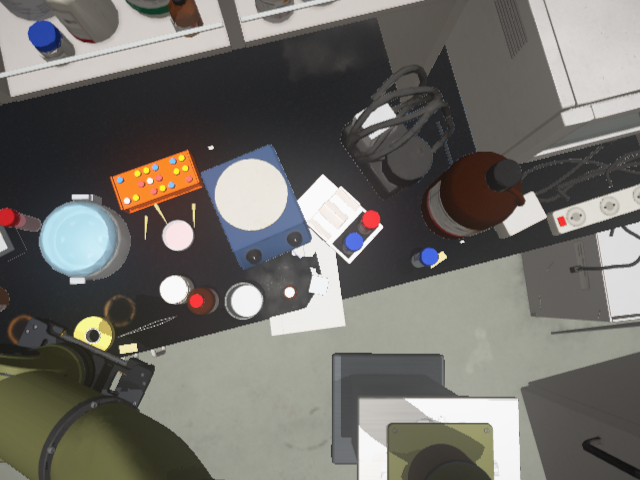

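View pics/side0.png

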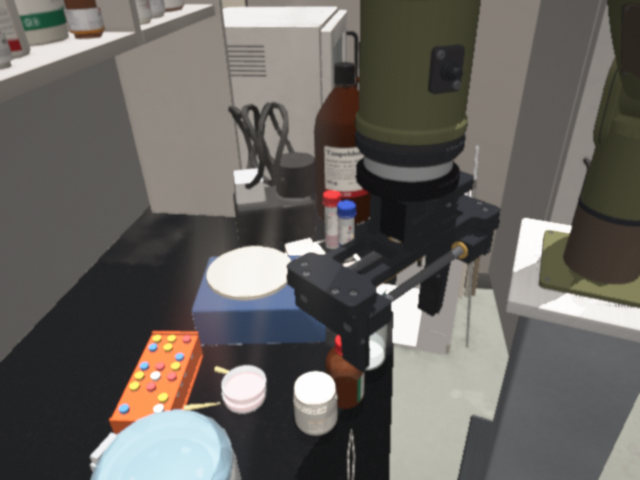

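The top view shows the cradle near (340,218), the red cap at (370,219), the blue cap at (354,241) and the spare at (429,257). The grooves run towards the upper left, so blue is in the left groove. The side view agrees.

```bash
cat > h.py <<'E'
import cv2,numpy as np
from rig import get_calibration
def ray(c,u,v,z):
    d=c['R'].T@np.array([(u-c['cx'])/c['fx'],(v-c['cy'])/c['fy'],1]); o=-c['R'].T@c['t']
    return o+d*(z-o[2])/d[2]
def proj(c,X):
    p=c['R']@np.asarray(X,float)+c['t'];return np.array([c['fx']*p[0]/p[2]+c['cx'],c['fy']*p[1]/p[2]+c['cy']])
def cal(n): return {k:np.array(v) for k,v in get_calibration(n).items()}
def mask(bgr,col):
    h,s,v=cv2.split(cv2.cvtColor(bgr,cv2.COLOR_BGR2HSV))
    hm=((h>105)&(h<130)) if col=='blue' else ((h<8)|(h>172))
    return (hm&(s>150)&(v>100)).astype(np.uint8)
def blobs(bgr,col,mn=60):
    n,l,st,ce=cv2.connectedComponentsWithStats(mask(bgr,col))
    return [(st[i].tolist(),ce[i].round(1).tolist()) for i in range(1,n) if st[i,4]>mn]
E
python3 - <<'E'
from h import *
im=cv2.imread('pics/top0.png');c=cal('top')
for col in('red','blue'):
    for st,ce in blobs(im,col): print(col,st,ce,ray(c,*ce,135).round(0))
for uv in [(475,190),(507,172),(425,215),(525,225),(400,160),(250,265),(308,238),(272,148)]: print(uv,ray(c,*uv,100).round(0),ray(c,*uv,300).round(0))
x0,y0,x1,y1=270,150,470,290
cv2.imwrite('pics/topcrop.png',cv2.resize(im[y0:y1,x0:x1],None,fx=4,fy=4,interpolation=cv2.INTER_CUBIC))
E
```

```text
red [0, 208, 15, 19, 234] [6.5, 216.7] [483. 797. 135.]
red [362, 210, 18, 19, 268] [370.6, 219.1] [486. 151. 135.]
red [189, 294, 15, 15, 173] [195.7, 300.6] [338. 459. 135.]
blue [28, 21, 28, 26, 562] [41.8, 33.6] [824. 756. 135.]
blue [346, 233, 17, 17, 227] [353.8, 241.1] [446. 181. 135.]
blue [421, 248, 17, 17, 240] [428.8, 255.8] [421.  46. 135.]
(475, 190) [549. -50. 100.] [510.   9. 300.]
(507, 172) [ 584. -112.  100.] [538. -41. 300.]
(425, 215) [500.  45. 100.] [470.  86. 300.]
(525, 225) [ 483. -143.  100.] [457. -67. 300.]
(400, 160) [604.  91. 100.] [555. 124. 300.]
(250, 265) [404. 369. 100.] [392. 349. 300.]
(308, 238) [455. 263. 100.] [433. 263. 300.]
(272, 148) [624. 332. 100.] [571. 319. 300.]
```

View pics/topcrop.png

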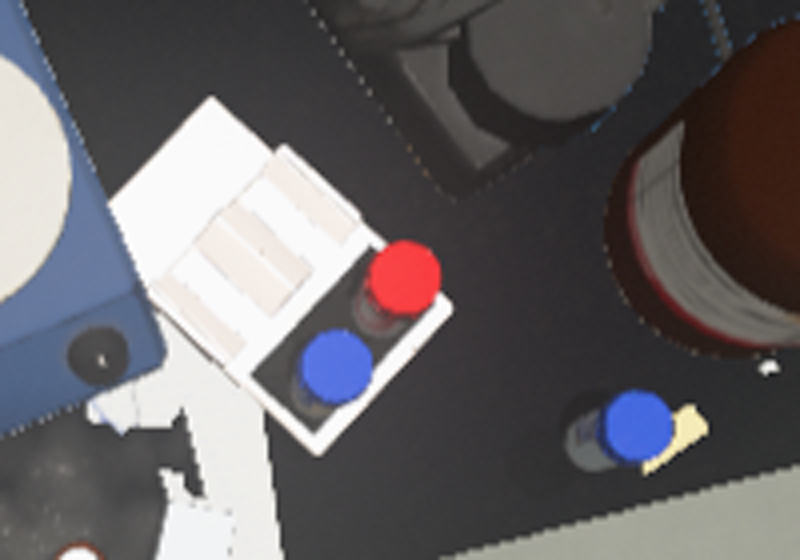

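```bash
python3 - <<'E'
from h import *
from scipy.spatial.transform import Rotation as Ro
from rig import readout
im=cv2.imread('pics/top0.png');c=cal('top')
P=lambda u,v,z:ray(c,270+(u+.5)/4-.5,150+(v+.5)/4-.5,z)
fl,fr=P(318,455,30),P(452,305,30); e=fl-fr
print('front',fl.round(),fr.round(),np.linalg.norm(e), 'axis deg',np.degrees(np.arctan2(-e[0],e[1])))
# black step far edge
a,b=P(255,372,30),P(372,248,30);e=a-b;print('step far',a.round(),b.round(),np.degrees(np.arctan2(-e[0],e[1])))
bk=P(110,205,26)-P(210,97,26);print('back',np.degrees(np.arctan2(-bk[0],bk[1])),P(110,205,26),P(210,97,26))
s=readout.state();R=Ro.from_quat(s['tcp_rot']).as_matrix();print(R.round(3))
E
```

```text
front [413. 181.  30.] [488. 115.  30.] 100.23745115829266 axis deg 48.52799756717035
step far [453. 213.  30.] [516. 155.  30.] 47.22707550259425
back 48.30394002258163 [536.69137991 285.3343103   26.        ] [592.15913257 235.92118717  26.        ]
[[-0.919  0.395 -0.001]
 [ 0.395  0.919 -0.002]
 [-0.    -0.002 -1.   ]]
```

Call:
move_arm(
  increments=[
    {"wz": 9.2,"claw": 0},
    {"wz": 9.2,"claw": 0},
    {"dx": -4.1,"dy": -2.2,"claw": 0},
    {"dx": -4.1,"dy": -2.2,"claw": 0},
    {"dx": -4.1,"dy": -2.2,"claw": 0},
    {"dx": -4.1,"dy": -2.2,"claw": 0},
    {"dx": -4.1,"dy": -2.2,"claw": 0},
    {"dx": -4.1,"dy": -2.2,"claw": 0},
    {"dx": -4.1,"dy": -2.2,"claw": 0},
    {"dx": -4.1,"dy": -2.2,"claw": 0},
    {"dx": -4.1,"dy": -2.2,"claw": 0},
    {"dx": -4.1,"dy": -2.2,"claw": 0},
  ],
)

```text
invalid input at $.increments[0]: expected keys dx, dy, dz, wx, wy, wz, claw
```

Call:
move_arm(
  increments=[
    {"dx": 0,"dy": 0,"dz": 0,"wx": 0,"wy": 0,"wz": 9.2,"claw": 0},
    {"dx": 0,"dy": 0,"dz": 0,"wx": 0,"wy": 0,"wz": 9.2,"claw": 0},
    {"dx": -4.1,"dy": -2.2,"dz": 0,"wx": 0,"wy": 0,"wz": 0,"claw": 0},
    {"dx": -4.1,"dy": -2.2,"dz": 0,"wx": 0,"wy": 0,"wz": 0,"claw": 0},
    {"dx": -4.1,"dy": -2.2,"dz": 0,"wx": 0,"wy": 0,"wz": 0,"claw": 0},
    {"dx": -4.1,"dy": -2.2,"dz": 0,"wx": 0,"wy": 0,"wz": 0,"claw": 0},
    {"dx": -4.1,"dy": -2.2,"dz": 0,"wx": 0,"wy": 0,"wz": 0,"claw": 0},
    {"dx": -4.1,"dy": -2.2,"dz": 0,"wx": 0,"wy": 0,"wz": 0,"claw": 0},
    {"dx": -4.1,"dy": -2.2,"dz": 0,"wx": 0,"wy": 0,"wz": 0,"claw": 0},
    {"dx": -4.1,"dy": -2.2,"dz": 0,"wx": 0,"wy": 0,"wz": 0,"claw": 0},
    {"dx": -4.1,"dy": -2.2,"dz": 0,"wx": 0,"wy": 0,"wz": 0,"claw": 0},
    {"dx": -4.1,"dy": -2.2,"dz": 0,"wx": 0,"wy": 0,"wz": 0,"claw": 0},
  ],
)

```text
t: 1.6
tcp_pos: [407.2, 136.0, 257.6]
tcp_rot: [0.355, 0.935, -0.0, -0.0]
wrist_force: [-0.2, -0.1, 0.1]
grip_width: 0.4
```

```bash
python3 - <<'E'
from h import *
from rig import snapshot,readout
print(readout.state()['tcp_pos'])
c=cal('wrist');w=snapshot('wrist')[:,:,::-1].copy();cv2.imwrite('pics/wrist1.png',w)
print(c['R'].round(2).tolist(),(-c['R'].T@c['t']).round())
t=snapshot('top')[:,:,::-1].copy();s=snapshot('side')[:,:,::-1].copy()
ct,cs=cal('top'),cal('side')
for n,im,cc in(('wrist',w,c),('top',t,ct),('side',s,cs)):
  for col in('red','blue'):
    for st,ce in blobs(im,col): print(n,col,st,ce,ray(cc,*ce,135).round(0))
cv2.imwrite('pics/comb.png',np.hstack([cv2.resize(w,(400,300)),cv2.resize(s[130:370,200:520],(400,300))]))
E
```

```text
[407.16258762 135.95944971 257.62514374]
[[0.66, 0.75, 0.0], [0.72, -0.64, 0.26], [0.2, -0.17, -0.96]] [356. 180. 384.]
wrist red [399, 291, 35, 8, 213] [416.2, 295.1] [477. 158. 135.]
wrist blue [389, 214, 49, 51, 1897] [413.2, 239.1] [445. 180. 135.]
top red [0, 208, 15, 18, 233] [6.5, 216.6] [483. 797. 135.]
top red [366, 217, 13, 11, 87] [373.0, 222.8] [480. 146. 135.]
top red [189, 294, 15, 15, 173] [195.7, 300.6] [338. 459. 135.]
top blue [28, 21, 28, 26, 563] [41.8, 33.6] [824. 756. 135.]
side red [350, 186, 23, 11, 93] [360.6, 191.9] [442. 112. 135.]
side red [323, 190, 21, 16, 222] [331.3, 197.3] [485. 153. 135.]
side red [335, 333, 19, 24, 382] [343.7, 344.8] [323. 504. 135.]
side blue [374, 187, 16, 8, 99] [381.9, 190.6] [406.  93. 135.]
side blue [339, 201, 17, 15, 180] [346.8, 207.9] [443. 181. 135.]
```

View pics/comb.png

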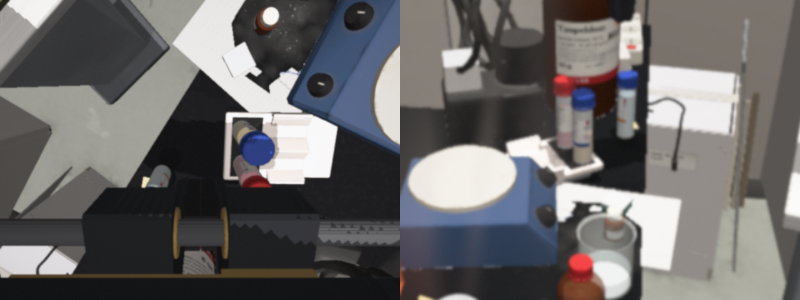

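The wrist view shows blue at (413,239), which gives (445,180). That agrees with the top and side views, and the fingers are in line with it. I'll go down behind it and then push slowly.

Call:
move_arm(
  increments=[
    {"dx": 0.1,"dy": 0,"dz": 4.0,"wx": 0,"wy": 0,"wz": 0,"claw": 0},
    {"dx": 0,"dy": 0,"dz": 4.0,"wx": 0,"wy": 0,"wz": 0,"claw": 0},
    {"dx": 0,"dy": 0,"dz": 3.6,"wx": 0,"wy": 0,"wz": 0,"claw": 0},
    {"dx": 0,"dy": 0.9,"dz": 0,"wx": 0,"wy": 0,"wz": 0,"claw": 0},
    {"dx": 0,"dy": 0.7,"dz": 0,"wx": 0,"wy": 0,"wz": 0,"claw": 0},
    {"dx": 0,"dy": 0.5,"dz": 0,"wx": 0,"wy": 0,"wz": 0,"claw": 0},
    {"dx": 0,"dy": 0.5,"dz": 0,"wx": 0,"wy": 0,"wz": 0,"claw": 0},
    {"dx": 0,"dy": 0.5,"dz": 0,"wx": 0,"wy": 0,"wz": 0,"claw": 0},
    {"dx": 0,"dy": 0.5,"dz": 0,"wx": 0,"wy": 0,"wz": 0,"claw": 0},
    {"dx": 0,"dy": 0.5,"dz": 0,"wx": 0,"wy": 0,"wz": 0,"claw": 0},
  ],
)

```text
t: 3.0
tcp_pos: [433.6, 168.9, 141.7]
tcp_rot: [0.356, 0.935, 0.0, -0.0]
wrist_force: [-0.3, 0.4, 0.6]
grip_width: 0.0
```

```bash
cat > look.py <<'E'
from h import *
from rig import snapshot
import sys
t,s=[snapshot(n)[:,:,::-1].copy() for n in('top','side')]
ct,cs=cal('top'),cal('side')
z=float(sys.argv[2])
for n,im,cc in(('top',t,ct),('side',s,cs)):
  for col in('red','blue'):
    for st,ce in blobs(im,col,25):
      if 300<ce[0]<450 and 150<ce[1]<290: print(n,col,st,ce,ray(cc,*ce,z).round(0))
cv2.imwrite(f'pics/{sys.argv[1]}.png',np.hstack([cv2.resize(t[150:290,280:440],(400,350)),cv2.resize(s[150:290,280:440],(400,350))]))
E
python3 look.py p1 130
```

```text
side red [323, 191, 20, 14, 193] [330.9, 196.8] [490. 142. 130.]
side blue [374, 187, 16, 13, 141] [382.5, 192.3] [406.  90. 130.]
side blue [331, 204, 13, 9, 62] [337.2, 208.1] [462. 179. 130.]
```

View pics/p1.png

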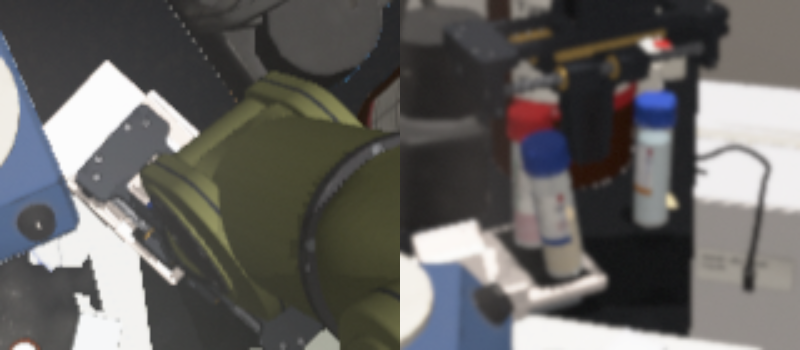

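The side view shows the blue tube tilting forward (cap at 337,208), with red still upright. I'll keep pushing gently.

Call:
move_arm(
  increments=[
    {"dx": 0,"dy": 0.4,"dz": 0,"wx": 0,"wy": 0,"wz": 0,"claw": 0},
    {"dx": 0,"dy": 0.4,"dz": 0,"wx": 0,"wy": 0,"wz": 0,"claw": 0},
    {"dx": 0,"dy": 0.4,"dz": 0,"wx": 0,"wy": 0,"wz": 0,"claw": 0},
    {"dx": 0,"dy": 0.4,"dz": 0,"wx": 0,"wy": 0,"wz": 0,"claw": 0},
    {"dx": 0,"dy": 0,"dz": 0,"wx": 0,"wy": 0,"wz": 0,"claw": 0},
    {"dx": 0,"dy": 0,"dz": 0,"wx": 0,"wy": 0,"wz": 0,"claw": 0},
    {"dx": 0,"dy": 0,"dz": 0,"wx": 0,"wy": 0,"wz": 0,"claw": 0},
    {"dx": 0,"dy": 0,"dz": 0,"wx": 0,"wy": 0,"wz": 0,"claw": 0},
  ],
)

```text
t: 4.1
tcp_pos: [443.9, 180.6, 141.7]
tcp_rot: [0.356, 0.935, -0.0, -0.0]
wrist_force: [0.1, -0.4, -0.3]
grip_width: 0.5
```

```bash
python3 look.py p2 45
```

```text
top blue [301, 196, 13, 14, 94] [306.8, 202.7] [530. 266.  45.]
side red [359, 185, 14, 10, 54] [365.1, 190.4] [495. -73.  45.]
side red [323, 191, 13, 15, 176] [329.4, 197.9] [558.  -8.  45.]
side blue [374, 187, 16, 13, 142] [382.6, 192.4] [454. -77.  45.]
```

View pics/p2.png

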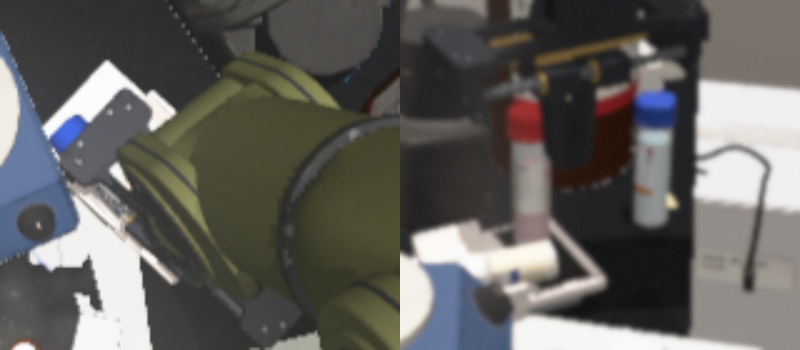

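Blue lies in its groove: the cap shows at top (307,203) and red is still standing. I'll retract and move across behind red.

Call:
move_arm(
  increments=[
    {"dx": 0,"dy": -2.7,"dz": 0,"wx": 0,"wy": 0,"wz": 0,"claw": 0},
    {"dx": 0,"dy": -2.9,"dz": 0,"wx": 0,"wy": 0,"wz": 0,"claw": 0},
    {"dx": -2.5,"dy": 0,"dz": 0,"wx": 0,"wy": 0,"wz": 0,"claw": 0},
    {"dx": -2.5,"dy": 0,"dz": 0,"wx": 0,"wy": 0,"wz": 0,"claw": 0},
    {"dx": 0,"dy": 0,"dz": 0,"wx": 0,"wy": 0,"wz": 0,"claw": 0},
  ],
)

```text
t: 4.82
tcp_pos: [445.4, 104.4, 141.8]
tcp_rot: [0.357, 0.934, 0.0, 0.001]
wrist_force: [-0.8, 0.1, -0.5]
grip_width: 0.4
```

```bash
python3 - <<'E'
from h import *
from rig import snapshot,readout
p=readout.state()['tcp_pos'];print(p.round(1) if hasattr(p,'round') else p)
c=cal('wrist');w=snapshot('wrist')[:,:,::-1].copy();cv2.imwrite('pics/wrist2.png',w)
u=np.array([.665,.747]);v=np.array([-.747,.665])
for n,im,cc in(('wrist',w,c),('side',snapshot('side')[:,:,::-1].copy(),cal('side'))):
 for col in('red','blue'):
  for st,ce in blobs(im,col,50):
   for z in ((135,) if col=='red' else (44,)):
    X=ray(cc,*ce,z);d=X[:2]-np.array(p)[:2];print(n,col,st,ce,X.round(),'u,v',(d@u).round(1),(d@v).round(1))
E
```

```text
[445.4 104.4 141.8]
wrist red [465, 285, 75, 65, 2838] [509.5, 313.4] [487. 157. 135.] u,v 67.4 4.0
wrist blue [619, 143, 21, 61, 364] [633.9, 184.7] [533. 260.  44.] u,v 174.1 38.3
side red [324, 190, 20, 16, 226] [331.6, 197.9] [484. 155. 135.] u,v 62.9 4.9
side red [335, 333, 19, 24, 384] [343.7, 344.8] [323. 504. 135.] u,v 217.3 356.8
side blue [375, 187, 15, 8, 81] [382.0, 190.6] [459. -87.  44.] u,v -134.1 -137.6
```

View pics/wrist2.png

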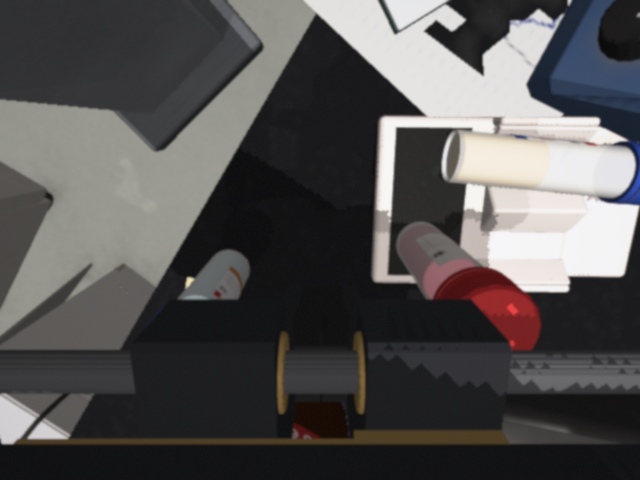

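The wrist view shows blue lying straight in its groove, foot at (452,157), and red standing at (510,313). Red is about 62 mm ahead and 2 mm to the left, so I'll shift 2 mm and push.

Call:
move_arm(
  increments=[
    {"dx": 0.2,"dy": 1.0,"dz": 0,"wx": 0,"wy": 0,"wz": 0,"claw": 0},
    {"dx": 0,"dy": 0.8,"dz": 0,"wx": 0,"wy": 0,"wz": 0,"claw": 0},
    {"dx": 0,"dy": 0.5,"dz": 0,"wx": 0,"wy": 0,"wz": 0,"claw": 0},
    {"dx": 0,"dy": 0.5,"dz": 0,"wx": 0,"wy": 0,"wz": 0,"claw": 0},
    {"dx": 0,"dy": 0.5,"dz": 0,"wx": 0,"wy": 0,"wz": 0,"claw": 0},
    {"dx": 0,"dy": 0.5,"dz": 0,"wx": 0,"wy": 0,"wz": 0,"claw": 0},
    {"dx": 0,"dy": 0.5,"dz": 0,"wx": 0,"wy": 0,"wz": 0,"claw": 0},
    {"dx": 0,"dy": 0.5,"dz": 0,"wx": 0,"wy": 0,"wz": 0,"claw": 0},
  ],
)

```text
t: 5.92
tcp_pos: [474.8, 143.0, 141.7]
tcp_rot: [0.356, 0.935, 0.0, -0.0]
wrist_force: [0.6, -1.6, -0.5]
grip_width: 0.5
```

Call:
move_arm(
  increments=[
    {"dx": 0,"dy": 0.4,"dz": 0,"wx": 0,"wy": 0,"wz": 0,"claw": 0},
    {"dx": 0,"dy": 0.4,"dz": 0,"wx": 0,"wy": 0,"wz": 0,"claw": 0},
    {"dx": 0,"dy": 0.4,"dz": 0,"wx": 0,"wy": 0,"wz": 0,"claw": 0},
    {"dx": 0,"dy": 0,"dz": 0,"wx": 0,"wy": 0,"wz": 0,"claw": 0},
    {"dx": 0,"dy": 0,"dz": 0,"wx": 0,"wy": 0,"wz": 0,"claw": 0},
    {"dx": 0,"dy": 0,"dz": 0,"wx": 0,"wy": 0,"wz": 0,"claw": 0},
    {"dx": 0,"dy": 0,"dz": 0,"wx": 0,"wy": 0,"wz": 0,"claw": 0},
  ],
)

```text
t: 6.8
tcp_pos: [482.4, 151.6, 141.7]
tcp_rot: [0.356, 0.935, -0.0, -0.0]
wrist_force: [0.4, 0.4, -0.2]
grip_width: -0.1
```

```bash
python3 look.py p3 45
```

```text
top red [314, 175, 16, 16, 123] [321.5, 182.6] [570. 237.  45.]
top blue [301, 196, 12, 13, 88] [307.0, 202.5] [530. 266.  45.]
top blue [421, 247, 17, 18, 233] [429.0, 255.7] [428.  27.  45.]
side red [350, 186, 23, 11, 93] [360.8, 191.8] [502. -62.  45.]
side blue [375, 187, 15, 8, 89] [382.4, 190.4] [458. -87.  45.]
```

View pics/p3.png

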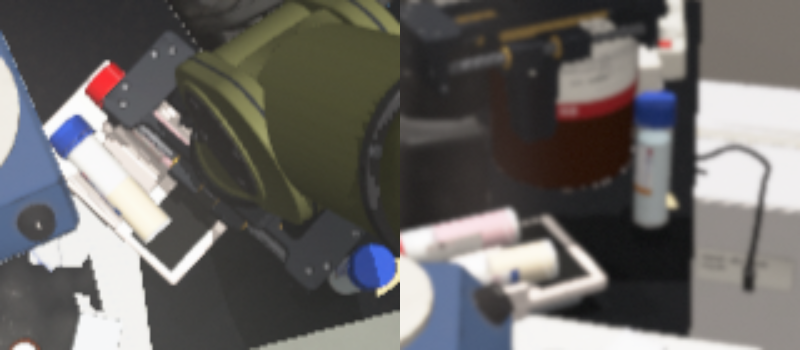

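Both tubes lie in the grooves: red cap at top (321,183), blue at (307,203). I'll rise clear and move back for a last unobstructed look.

Call:
move_arm(
  increments=[
    {"dx": 0,"dy": 0,"dz": -4,"wx": 0,"wy": 0,"wz": 0,"claw": 0},
    {"dx": 0,"dy": 0,"dz": -5,"wx": 0,"wy": 0,"wz": 0,"claw": 0},
    {"dx": 0,"dy": 0,"dz": -3,"wx": 0,"wy": 0,"wz": 0,"claw": 0},
    {"dx": 4,"dy": 0,"dz": 0,"wx": 0,"wy": 0,"wz": 0,"claw": 0},
    {"dx": 4.5,"dy": -2,"dz": 0,"wx": 0,"wy": 0,"wz": 0,"claw": 0},
    {"dx": 4.5,"dy": -1,"dz": 0,"wx": 0,"wy": 0,"wz": 0,"claw": 0},
    {"dx": 4.5,"dy": 0,"dz": 0,"wx": 0,"wy": 0,"wz": 0,"claw": 0},
    {"dx": 4.5,"dy": 0,"dz": 0,"wx": 0,"wy": 0,"wz": 0,"claw": 0},
    {"dx": 0,"dy": 0,"dz": 0,"wx": 0,"wy": 0,"wz": 0,"claw": 0},
    {"dx": 0,"dy": 0,"dz": 0,"wx": 0,"wy": 0,"wz": 0,"claw": 0},
  ],
)

```text
t: 8.15
tcp_pos: [298.5, 275.1, 261.8]
tcp_rot: [0.356, 0.935, -0.0, 0.0]
wrist_force: [0.5, 0.3, -0.3]
grip_width: 0.2
```

```bash
python3 look.py p4 45
```

```text
top red [314, 175, 18, 18, 145] [322.0, 183.0] [570. 236.  45.]
top blue [301, 197, 13, 12, 89] [307.2, 202.6] [530. 265.  45.]
top blue [421, 248, 17, 17, 241] [428.8, 255.8] [428.  27.  45.]
side red [350, 186, 23, 11, 91] [360.6, 191.9] [502. -61.  45.]
side blue [374, 187, 16, 13, 140] [382.5, 192.3] [455. -77.  45.]
```

View pics/p4.png

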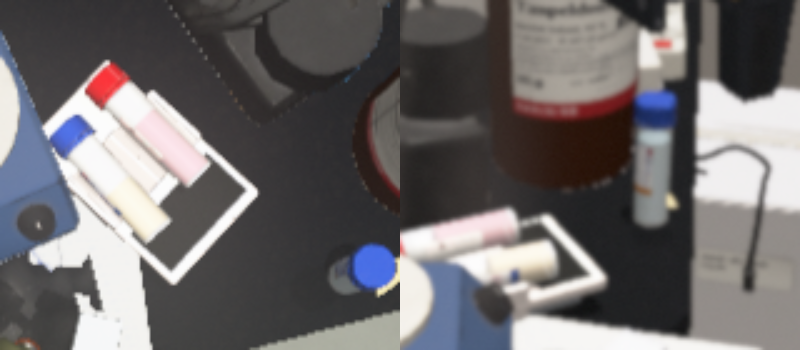

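The last view shows both tubes lying in their grooves with caps on the ledge, at top (322,183) and (307,203). The spare hasn't moved from (429,256).

```bash
python3 -c "
from rig import r
print(r.hand_in())"
```

```text
the job is handed in; nothing more can be done
None
```

I pushed the blue tube over first, then the red, using closed fingers against the cap. Each fell forward and lies in its own groove, and the job is handed in. It took about 8 s, with wrist force under 2 N at every reading.

- **Tubes:** the last top and side pictures show both lying side by side, cap centres 49 mm apart across the grooves, with the caps out past the far end. That fits the 50 mm groove spacing.
- **Surroundings:** the spare tube is at the same pixel as at the start (429, 256), and the arm is clear of everything. I did not measure the vial, beaker, box or stain bottle again; the arm only passed over them, well above.
- **Disagreement:** while red was standing, my views differed by about 4 mm on its sideways position, partly because the fingers hid it. I aimed in between, and it fell straight.

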